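# Pack the tape measure under the cantilever tray

### The job

Swing the toolbox's cantilever top tray up by its handle and over to its open side until it rests there by itself, set the tape measure down in the compartment underneath, then swing the tray back until it is fully shut over it. Guide the tray by hand both ways rather than letting it drop, and do not drop the tape measure into the steel box.

Things in the scene. Friction and masses are not known exactly. Their poses are not given: they have to be found in the camera images.
- toolbox: Open grey steel box fixed on the bench, 180 mm along its x, 140 along its y, walls 80 high, 4 thick; one compartment inside, 172 x 132 mm, floor 4 mm above the bench. Origin: centre of underside, z up. Shut, a tray of the same outline (walls 30 high) lies 2 mm above the rim. It hangs on flat arms 8 mm outside the -x and +x ends and swings up and over to the box's +y side, always level.
- tray_arm (a joint): Angle q of the tray's arms, rad: 0 shut, 2.44 open at its stop. The level tray with its handle moves on an arc in the box's y-z plane: handle shift from shut is y 0.116*(cos 0.436 - cos(0.436+q)), z 0.116*(sin(0.436+q) - sin 0.436) m; top at q 1.13 (67 mm up); open: 217 mm to +y, 19 mm lower. No spring or catch: short of the top it falls shut, past it open, and rests there. 0.5 kg.
- tray_handle (a point): Middle of the tray's handle: a level round steel bar 14 mm thick, 120 mm long, along the box's x, on a post at each end, over the middle of the tray; 28 mm above the tray's walls. Shut, it is 140 mm above the bench, straight above the box's centre. Axes as the box's. Pinch it from above, closing along the box's y.
- tape_measure: Yellow tape measure standing on the bench, 34 mm wide along x, 73 along y, 68 high, 0.2 kg: a disc-shaped case on edge (its centre 3 mm to +y of the origin) with a small black foot at -y. Origin: centre of the underside, z up. Grip the case from above across its 34 mm. It fits upright under the shut tray. A carton, a jar and a roll of masking tape nearby are not needed.
Things that resemble listed ones, but are neither listed nor needed, are in the scene too. What is meant by the tape_measure is not purple or turquoise, and is the larger of those in its own colour.

How it is judged:
On the way, in this order (a step that is already met when the one before it is completed fails the run):
1. the tray is swung over to its open side and rests there (arms past 2.2 rad) (value of joint tray_arm above 2.2 rad), for 0.2 s.
2. the tape measure lies in the compartment, let go, while the tray is open (value of joint tray_arm above 2.2 rad and x of tape_measure in the frame of toolbox between -0.08 and 0.08 m and y of tape_measure in the frame of toolbox between -0.06 and 0.06 m and z of tape_measure in the frame of toolbox below 0.05 m and contact force between tape_measure and the fingers below 0.1 N and linear speed of tape_measure below 0.03 m/s), for 0.2 s.
At the end, for the whole second after the job is handed in: The tray is shut over the box (arms within 0.08 rad, about 9 mm, of their shut end) and the tape measure lies at rest in the compartment under it (its origin within 80 mm of the box's centre along the box's x, 60 mm along its y, and less than 50 mm above the bench) (value of joint tray_arm below 0.08 rad and x of tape_measure in the frame of toolbox between -0.08 and 0.08 m and y of tape_measure in the frame of toolbox between -0.06 and 0.06 m and z of tape_measure in the frame of toolbox below 0.05 m and linear speed of tape_measure below 0.03 m/s); the robot touches nothing.
It fails at once if the tray is let drop shut or open (arms faster than 4.5 rad/s) (velocity of joint tray_arm below -4.5 rad/s or velocity of joint tray_arm above 4.5 rad/s).
It fails at once if the tape measure is dropped into the box (over 0.8 m/s below the rim) (horizontal distance between tape_measure and toolbox below 0.1 m and height (world z) of tape_measure below 0.08 m and linear speed of tape_measure above 0.8 m/s).
It also fails if it takes over 72 s, if anything falls off the work surface, if the arm or the gripper's body presses on something with over 40 N, if the wrist force passes 120 N, or if a joint passes its speed limit or range.

### The arm

A 7-joint arm with a two-finger parallel gripper is mounted at the origin on a cart in front of the work surface, level with it; the furniture and walls round the work are solid. World frame = base frame: x ahead of the robot, y to its left, z up, the work surface at z = 0. Lengths are in m, angles in rad, forces in N, time in s.
With the tool pointing down it reaches from about 0.4 to 0.85 m from the base axis. Payload 10.4 kg.
Tool frame: the origin (TCP) lies midway between the tips of the shut fingers; the grasp point (between the pads) lies 19 mm behind it; z points along the fingers, y is the line along which they close (so a half turn about z gives the same grasp; the last joint's range is limited). The gripper opens to 85 mm and grips with 20 to 120 N. Pads are 22 mm wide; open, the fingers measure 114 mm over their backs; the gripper's body (76 mm by 85 mm) begins 54 mm behind the grasp point. The pads swing forward as they close: fully open they stand 13 mm farther back than shut.
Start: joints at [1.307, 0.332, -0.065, 1.46, 0.022, 1.35, -0.088], TCP at [0.149, -0.607, 0.231] pointing down, gripper open.
Joint ranges: [-2.6, 2.6], [-0.5, 2.12], [-1.47, 1.34], [0.16, 2.42], [-1.27, 4.41], [0.06, 2.06], [-2.6, 2.6]. Speed limits (rad/s): [2.22, 2.22, 2.79, 2.79, 3.14, 3.14, 3.14].

### API

Orientations are given as a unit quaternion [x, y, z, w].
In Python, from station import get_obs, camera, order, nets gives the robot as it stands.
- The arm moves only by the tool carry_out, never from a script. Its arguments are lists of equal length, an entry for each row: "claw": the opening, from 0 (shut) to 1 (fully open); "dp": the shift along the world's x, y, z in m, a list of three; "spin": the turn about the world's z in rad. In form: {"claw": [claw, ...], "dp": [[x, y, z], ...], "spin": [spin, ...]}. A call has 1 to 10 rows; each row is the pose to reach, as a shift and turn from the pose commanded when the call began; what a row does not reach only later rows make up. A row lasts 1/8 s, in which the tool goes at most 62.5 mm and 10.7 degrees, less where a joint would pass 70% of its speed; a pose out of reach is approached as far as the arm can. A call with a gripper value outside its range is refused whole. The fingers move at their own pace and stop on an object; "force" is the grip in N (left out, the last holds). Time passes only in rows, so rows that repeat a pose let the fingers close. It gives the time, the measured TCP pose, the force, the opening and the grip force at its end, in the units of the state.
- get_obs(): the state, without advancing time (a new reading comes with each control period).
- camera(name): name is "side" or "top" or "wrist"; returns a dict with "pixels" (384x512x3 uint8, blue, green, red), "range_z" (384x512 float32, m along the optical axis (not along the pixel's ray), 0 where there is no reading), "fovy" (degrees; the focal length in pixels is half the picture's height over the tangent of half this angle, whatever the lens; pixels are square), "cx", "cy" (the principal point, pixels), "eye" and "rotation" of the camera in the world. Camera axes: x right, y down, z forward; pixel columns grow to the right and rows downward; lengths in m; the calibration is good to about 2 mm. A picture is of the moment at which its call begins.
- order.close_job(): hands the job in; it is judged then, once.
Trained networks look in a picture, given as the dict that the camera call returned (one of the last four; its "shot" number tells which), for a name from the list of things; names that differ only in an ending like _2 or _b are one class to them, and where a whole thing is asked for, a point or a joint stands for the part that bears it (a point fixed in the world has none). Each returns a list of dicts, best first, with "score" (0 to 1); they miss things now and then, are a little off and sometimes report something else, mostly with a low value. They report only what shows in the picture. A call takes as long as a camera call. They do not tell look-alikes from the thing itself.
- nets.look_for(picture, label): "location" ([x, y, z] in m, in world coordinates, good to about 4 mm: the middle of the surface that is visible of it).
- nets.silhouettes(picture, label): "pixels" (384x512 bool, what is visible of it).
- nets.spot_point(picture, label): "location" ([x, y, z] in m, in world coordinates, good to about 4 mm: a listed point, or the origin of a listed thing).
The state is a dict: "time_s": time; "qpos": joint angles; "dq": joint speeds; "joint_torque": joint torques, N m; "tcp_pos": TCP position; "eef_rot": TCP orientation; "wrist_force": force on the tool from outside, world axes, zero at the start; "ft_torque": the same for the moment, N m; "opening": finger opening in m; "finger_force": force on a finger pad.
Only numpy, scipy, OpenCV 4.12 (cv2) and the standard library are available. Lean on these libraries where they do the work, as an engineer would, in place of code of your own. Each camera call takes 0.05 s, during which the arm holds its last target. There are 200 camera calls.

## Working session

There is one attempt and no reset: what is moved stays moved. The work goes in short steps, Python scripts to look and compute and a tool call to move; the robot and the scene stay as the last step left them, time stands still between calls to the robot, and variables do not carry over. Pictures are saved under pics/ and viewed, at most 10 in all, crops included, and the job is handed in when it is done.

Besides the shell and the picture viewer there is one more tool, called after "Emit:" by a JSON object that holds its "op" and its "data". carry_out: Moves the arm, as the interface text tells. Its arguments: {"type":"object","properties":{"claw":{"type":"array","items":{"type":"number"}},"dp":{"type":"array","items":{"type":"array","items":{"type":"number"}}},"spin":{"type":"array","items":{"type":"number"}},"force":{"type":"number"}},"required":["claw","dp","spin"]}

```bash
mkdir -p pics; cat > h.py <<'E'
import numpy as np, cv2
from station import get_obs, camera, order, nets
def pts(p):
    h,w=p["range_z"].shape; f=h/2/np.tan(np.radians(p["fovy"])/2)
    v,u=np.mgrid[:h,:w]; z=p["range_z"]
    c=np.stack([(u-p["cx"])*z/f,(v-p["cy"])*z/f,z],-1)
    return c@np.array(p["rotation"]).T+np.array(p["eye"])
def px(p,X):
    f=p["range_z"].shape[0]/2/np.tan(np.radians(p["fovy"])/2)
    c=(np.array(X)-p["eye"])@np.array(p["rotation"]); return np.round([c[0]*f/c[2]+p["cx"],c[1]*f/c[2]+p["cy"]]).astype(int)
E
python3 - <<'E'
from h import *
o=get_obs(); print(o["time_s"],o["tcp_pos"],o["eef_rot"],o["opening"])
ims=[]
for n in ["top","side"]:
    p=camera(n); ims.append(p["pixels"])
    for l in ["toolbox","tray_handle","tape_measure"]:
        for r in nets.spot_point(p,l): print(n,"spot",l,np.round(r["location"],3),round(r["score"],2),px(p,r["location"]))
    P=pts(p)
    for l in ["tape_measure","tray_handle","toolbox"]:
        for r in nets.silhouettes(p,l):
            m=r["pixels"]&(p["range_z"]>0); q=P[m]; print(n,"sil",l,round(r["score"],2),m.sum(),np.round(np.percentile(q,[3,50,97],axis=0),3).tolist(),p["pixels"][m].mean(0).astype(int),np.argwhere(m).mean(0).astype(int)[::-1])
cv2.imwrite("pics/a.png",cv2.resize(np.vstack(ims),None,fx=.78,fy=.78))
E
```

```text
0.0 [ 0.14890559 -0.60661212  0.23051323] [ 9.92762934e-01  1.20088446e-01 -1.38276928e-04 -7.09467132e-04] 0.08576593701983742Traceback (most recent call last):
  File "<stdin>", line 7, in <module>
  File "h.py", line 10, in px
    c=(np.array(X)-p["eye"])@np.array(p["rotation"]); return np.round([c[0]*f/c[2]+p["cx"],c[1]*f/c[2]+p["cy"]]).astype(int)
      ~~~~~~~~~~~~~~~~~~~~~~^~~~~~~~~~~~~~~~~~~~~~~~
ValueError: matmul: Input operand 1 has a mismatch in its core dimension 0, with gufunc signature (n?,k),(k,m?)->(n?,m?) (size 4 is different from 3)
```

Rotation is a quaternion.

```bash
sed -i 's/np.array(p\["rotation"\])/R.from_quat(p["rotation"]).as_matrix()/; 1i from scipy.spatial.transform import Rotation as R' h.py
cat > look.py <<'E'
from h import *
o=get_obs(); print(o["time_s"])
ims=[]
for n in ["top","side"]:
    p=camera(n); ims.append(p["pixels"])
    for l in ["toolbox","tray_handle","tape_measure"]:
        for r in nets.spot_point(p,l): print(n,"spot",l,np.round(r["location"],3),round(r["score"],2),px(p,r["location"]))
    P=pts(p)
    for l in ["tape_measure","tray_handle","toolbox"]:
        for r in nets.silhouettes(p,l):
            m=r["pixels"]&(p["range_z"]>0); q=P[m]; print(n,"sil",l,round(r["score"],2),m.sum(),np.round(np.percentile(q,[3,50,97],axis=0),3).tolist(),p["pixels"][m].mean(0).astype(int),np.argwhere(m).mean(0).astype(int)[::-1])
cv2.imwrite("pics/a.png",cv2.resize(np.vstack(ims),None,fx=.78,fy=.78))
E
python3 look.py
```

```text
0.1
top spot toolbox [0.547 0.028 0.   ] 0.89 [191 181]
top spot tray_handle [0.55  0.031 0.141] 0.7 [180 165]
top spot tape_measure [ 0.462 -0.154 -0.   ] 0.69 [255 220]
top spot tape_measure [ 0.59  -0.259  0.001] 0.63 [299 177]
top spot tape_measure [ 0.551 -0.161  0.004] 0.61 [262 186]
top spot tape_measure [ 0.619 -0.379  0.001] 0.57 [345 171]
top sil tape_measure 0.84 460 [[0.577, -0.397, 0.013], [0.603, -0.373, 0.06], [0.636, -0.355, 0.07]] [127 132  12] [347 170]
top sil tape_measure 0.71 256 [[0.533, -0.186, 0.01], [0.547, -0.163, 0.047], [0.566, -0.139, 0.054]] [ 32 163 186] [262 184]
top sil tape_measure 0.68 488 [[0.574, -0.292, 0.002], [0.586, -0.258, 0.06], [0.608, -0.226, 0.071]] [ 33 155 178] [301 172]
top sil tape_measure 0.65 168 [[0.435, -0.168, 0.011], [0.453, -0.157, 0.048], [0.478, -0.147, 0.053]] [153  52 122] [256 220]
top sil tray_handle 0.81 4393 [[0.464, -0.038, 0.083], [0.549, 0.029, 0.088], [0.638, 0.104, 0.147]] [77 80 80] [182 170]
top sil toolbox 0.67 5126 [[0.455, -0.046, 0.021], [0.543, 0.025, 0.087], [0.638, 0.107, 0.147]] [79 82 82] [184 173]
side 
[... 464 characters left out ...]
.006], [0.6, -0.391, 0.044], [0.641, -0.369, 0.068]] [162 170  66] [344 282]
side sil tape_measure 0.67 1143 [[0.575, -0.297, 0.004], [0.583, -0.279, 0.04], [0.609, -0.235, 0.068]] [ 88 176 193] [304 253]
side sil tape_measure 0.57 521 [[0.436, -0.191, 0.006], [0.456, -0.169, 0.036], [0.484, -0.139, 0.052]] [158  81 142] [219 241]
side sil tray_handle 0.92 2829 [[0.456, -0.05, 0.085], [0.547, 0.022, 0.103], [0.633, 0.11, 0.146]] [ 96  99 100] [232 174]
side sil tray_handle 0.61 5529 [[0.453, -0.052, 0.007], [0.539, -0.028, 0.084], [0.625, 0.104, 0.142]] [91 94 94] [232 191]
side sil toolbox 0.59 5490 [[0.453, -0.052, 0.007], [0.539, -0.029, 0.084], [0.624, 0.103, 0.141]] [91 93 94] [232 191]
```

View pics/a.png

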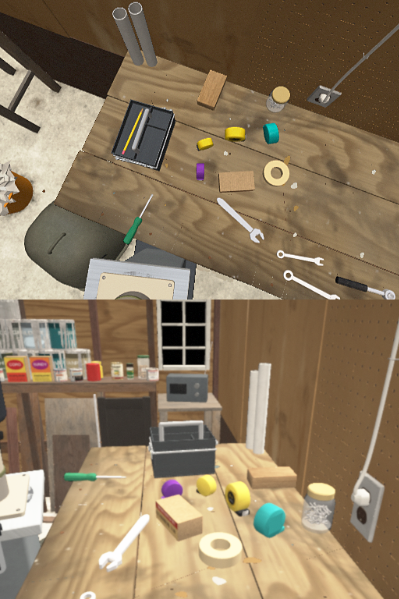

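Look-alikes (top picture): purple (256,220), small yellow (262,184), large yellow (301,172), turquoise (347,170). The large yellow one (68 mm high against about 52 mm) fits, and a crop will confirm that. I'll also measure the yaws.

```bash
cat > look2.py <<'E'
from h import *
p=camera("top"); s=camera("side")
T=p["pixels"][100:235,120:365]; S=s["pixels"][110:310,160:400]
a=cv2.resize(T,None,fx=3.2,fy=3.2,interpolation=cv2.INTER_CUBIC); b=cv2.resize(S,None,fx=3,fy=3,interpolation=cv2.INTER_CUBIC)
cv2.imwrite("pics/b1.png",a); cv2.imwrite("pics/b2.png",b)
for n,c in (("top",p),("side",s)):
    P=pts(c); V=c["range_z"]>0; near=V&(abs(P[...,0]-.55)<.16)&(abs(P[...,1]-.03)<.16)
    for lo,hi in ((.105,.12),(.128,.15),(.02,.12)):
        m=near&(P[...,2]>lo)&(P[...,2]<hi); r=cv2.minAreaRect(P[m][:,:2].astype(np.float32)*1000); print(n,"box z",lo,hi,m.sum(),r)
    q=P[near&(P[...,2]>.132)]; d=q[:,:2]-q[:,:2].mean(0); w=np.linalg.svd(d,full_matrices=0)[2][0]; print("bar dir",np.degrees(np.arctan2(w[1],w[0])),q.mean(0),q[:,2].max())
    t=V&(abs(P[...,0]-.592)<.05)&(abs(P[...,1]+.258)<.055)&(P[...,2]>.006)
    B=c["pixels"].astype(int); yel=t&(B[...,2]-B[...,0]>60)&(P[...,2]>.03)
    for nm,mm in (("all",t),("yellow",yel),("top",t&(P[...,2]>.055)),("low",t&(P[...,2]<.02))):
        if mm.sum()>4: print(n,"tape",nm,mm.sum(),cv2.minAreaRect(P[mm][:,:2].astype(np.float32)*1000),P[mm].mean(0))
E
python3 look2.py
```

```text
top box z 0.105 0.12 633 ((549.0700073242188, 31.313167572021484), (141.17457580566406, 187.58045959472656), 79.37672424316406)
top box z 0.128 0.15 342 ((549.2286987304688, 30.954050064086914), (13.960819244384766, 133.71307373046875), 79.75226593017578)
top box z 0.02 0.12 4648 ((594.05712890625, 10.932296752929688), (178.25225830078125, 319.87933349609375), 66.81798553466797)
bar dir 169.62108128823328 [0.54684051 0.03038076 0.14595497] 0.15163939831099016
top tape all 463 ((591.6210327148438, -266.9541015625), (86.76164245605469, 76.14756774902344), 86.07770538330078) [ 0.58779506 -0.25764344  0.05434947]
top tape yellow 379 ((592.78955078125, -258.2489929199219), (34.9355583190918, 66.55553436279297), 4.422363758087158) [ 0.59009768 -0.25629929  0.06039806]
top tape top 286 ((592.5658569335938, -259.24542236328125), (35.138954162597656, 56.262027740478516), 3.7984888553619385) [ 0.59136755 -0.25777829  0.06475246]
top tape low 31 ((589.3214721679688, -269.9049072265625), (80.10008239746094, 76.25170135498047), 83.08307647705078) [ 0.57771711 -0.26571593  0.01200409]
side box z 0
[... 374 characters left out ...]
523917222274 [0.54659928 0.02693358 0.14211105] 0.1487710450063418
side tape all 1092 ((592.3209838867188, -263.71075439453125), (35.07046127319336, 71.0953369140625), 4.851598262786865) [ 0.58664889 -0.27440583  0.04058687]
side tape yellow 673 ((592.1376342773438, -261.6336364746094), (35.06407165527344, 66.93571472167969), 4.872610092163086) [ 0.58822179 -0.27396652  0.05287929]
side tape top 323 ((592.3096923828125, -261.7795104980469), (34.584407806396484, 52.7232780456543), 2.6955790519714355) [ 0.58926142 -0.26890662  0.06306757]
side tape low 217 ((589.0387573242188, -266.6924133300781), (30.12240982055664, 67.34601593017578), 12.906050682067871) [ 0.58665968 -0.28001038  0.01270727]
```

View pics/b1.png

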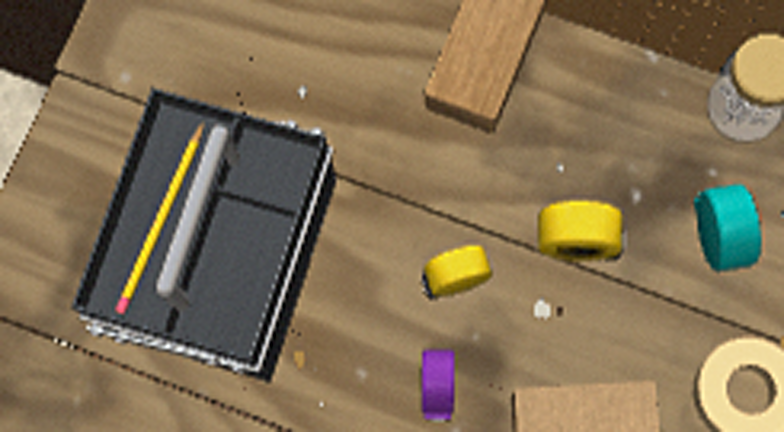

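View pics/b2.png

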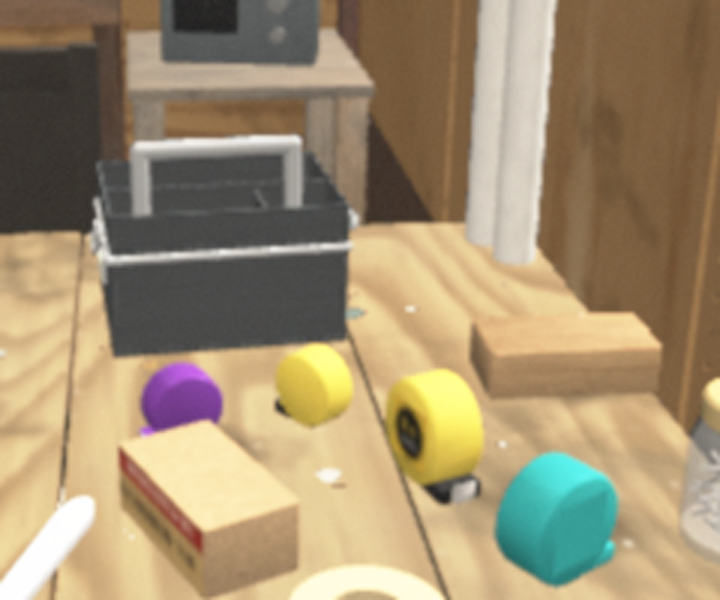

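Top crop: large yellow tape at crop (580,228), against the small yellow one at (457,270). In the side crop its foot points to -y, at (455,488). It is the taller of the two yellow ones, so it is the target. Next I need the arm slope to tell which side the box opens to.

```bash
cat > arms.py <<'E'
from h import *
a=np.radians(-10.4); X=np.array([np.cos(a),np.sin(a)]); Y=np.array([-X[1],X[0]]); C=np.array([.549,.0305])
for n in ("top","side","wrist"):
    c=camera(n); P=pts(c); d=P[...,:2]-C; x=d@X; y=d@Y; z=P[...,2]
    for sg in (-1,1):
        m=(c["range_z"]>0)&(x*sg>.093)&(x*sg<.112)&(abs(y)<.1)&(z>.02)&(z<.125)
        print(n,sg,m.sum()); 
        for lo in np.arange(-.1,.1,.02):
            k=m&(y>=lo)&(y<lo+.02)
            if k.sum()>1: print("  y%.2f n%d z"%(lo,k.sum()),np.round(np.percentile(z[k],[10,50,90]),3))
E
python3 arms.py
```

```text
top -1 111
  y-0.08 n7 z [0.096 0.099 0.104]
  y-0.06 n16 z [0.095 0.099 0.102]
  y-0.04 n19 z [0.087 0.098 0.102]
  y-0.02 n17 z [0.072 0.087 0.092]
  y0.00 n14 z [0.065 0.076 0.083]
  y0.02 n13 z [0.054 0.068 0.074]
  y0.04 n15 z [0.049 0.059 0.064]
  y0.06 n10 z [0.047 0.052 0.055]
top 1 20
  y-0.08 n5 z [0.095 0.1   0.104]
  y-0.06 n9 z [0.098 0.101 0.103]
  y-0.04 n6 z [0.096 0.1   0.101]
side -1 47
  y-0.08 n10 z [0.094 0.098 0.101]
  y-0.06 n8 z [0.093 0.097 0.1  ]
  y-0.04 n4 z [0.08  0.09  0.101]
  y-0.02 n2 z [0.046 0.056 0.066]
  y0.00 n11 z [0.048 0.059 0.069]
  y0.04 n8 z [0.044 0.05  0.058]
  y0.06 n4 z [0.047 0.049 0.051]
side 1 15
  y-0.08 n8 z [0.094 0.098 0.103]
  y-0.06 n6 z [0.092 0.098 0.1  ]
wrist -1 0
wrist 1 0
```

The arms are high at -y and low at +y, so the box yaw is -10.4° and the tray opens towards world (0.18, 0.98). I'll start moving to above the handle.

Emit:
{"op": "carry_out", "data": {"claw": [1,1,1,1,1,1,1,1,1,1], "dp": [[0.04,0.035,0.01],[0.08,0.07,0.02],[0.12,0.11,0.03],[0.155,0.15,0.03],[0.185,0.195,0.03],[0.215,0.24,0.03],[0.24,0.285,0.03],[0.265,0.33,0.03],[0.285,0.375,0.03],[0.305,0.42,0.03]], "spin": [0.18,0.36,0.54,0.72,0.9,1.08,1.26,1.44,1.62,1.8]}}

```text
time_s: 2.3
tcp_pos: [0.4546, -0.1855, 0.2616]
eef_rot: [0.521, 0.854, -0.0, 0.0]
wrist_force: [0.9, -0.1, -0.1]
opening: 0.0854
finger_force: 0.0
```

```bash
python3 -c "
from h import *
o=get_obs();print(o['time_s'],np.round(o['tcp_pos'],4),np.round(o['qpos'],2),R.from_quat(o['eef_rot']).as_matrix()[:,1])"
```

```text
2.3 [ 0.4546 -0.1855  0.2616] [ 0.87  0.06 -0.59  1.73  0.03  1.36  0.75] [8.88892910e-01 4.58114986e-01 2.30920981e-04]
```

Emit:
{"op": "carry_out", "data": {"claw": [1,1,1,1,1,1,1,1], "dp": [[0.016,0.036,0],[0.031,0.072,0],[0.047,0.108,0],[0.063,0.144,0],[0.079,0.18,0],[0.0945,0.216,-0.01],[0.0945,0.216,-0.04],[0.0945,0.216,-0.04]], "spin": [0.17,0.34,0.5,0.67,0.83,0.913,0.913,0.913]}}

```text
time_s: 3.3
tcp_pos: [0.5475, 0.0289, 0.2197]
eef_rot: [0.094, 0.996, -0.0, -0.002]
wrist_force: [0.7, -0.8, 0.8]
opening: 0.0857
finger_force: 0.0
```

```bash
cat > w.py <<'E'
from h import *
o=get_obs();y=R.from_quat(o['eef_rot']).as_matrix()[:,1];print(o['time_s'],np.round(o['tcp_pos'],4),np.round(o['qpos'],2),np.degrees(np.arctan2(y[1],y[0])))
c=camera("wrist"); P=pts(c); m=(c["range_z"]>0)&(P[...,2]>.132)&(P[...,2]<.155)&(abs(P[...,0]-.549)<.08)&(abs(P[...,1]-.03)<.04)
q=P[m]
if m.sum()>20: print(m.sum(),cv2.minAreaRect(q[:,:2].astype(np.float32)*1000),q[:,2].max())
for r in nets.spot_point(c,"tray_handle"): print(r)
E
python3 w.py
```

```text
3.3 [0.5475 0.0289 0.2197] [ 0.57  0.27 -0.82  1.65  0.2   1.32  1.1 ] 79.26431533634837
2579 ((548.2880249023438, 31.135438919067383), (13.838762283325195, 131.35296630859375), 79.25460052490234) 0.14925429324764675
{'location': [0.5536, 0.0279, 0.1415], 'score': 0.95}
```

Emit:
{"op": "carry_out", "data": {"claw": [1,1,1,1,0,0,0,0,0,0], "dp": [[0,0.002,-0.035],[0,0.002,-0.07],[0,0.002,-0.102],[0,0.002,-0.102],[0,0.002,-0.102],[0,0.002,-0.102],[0,0.002,-0.102],[0,0.002,-0.102],[0,0.002,-0.102],[0,0.002,-0.102]], "spin": [0,0,0,0,0,0,0,0,0,0], "force": 60}}

```text
time_s: 4.65
tcp_pos: [0.549, 0.0318, 0.1199]
eef_rot: [0.093, 0.996, 0.0, 0.001]
wrist_force: [0.1, 3.7, 5.3]
opening: 0.0117
finger_force: 58.5
```

```bash
python3 - <<'E'
import numpy as np
a=np.radians(-10.5);Y=np.array([-np.sin(a),np.cos(a)])
for q in np.append(np.arange(0,2.44,.122),[2.42,2.44]):
    s=.116*(np.cos(.436)-np.cos(.436+q)); print(round(q,3),np.round([*(s*Y),.116*(np.sin(.436+q)-np.sin(.436))],3).tolist())
E
```

```text
0.0 [0.0, 0.0, 0.0]
0.122 [0.001, 0.007, 0.012]
0.244 [0.003, 0.015, 0.024]
0.366 [0.004, 0.024, 0.034]
0.488 [0.006, 0.035, 0.044]
0.61 [0.009, 0.046, 0.051]
0.732 [0.011, 0.059, 0.058]
0.854 [0.013, 0.072, 0.062]
0.976 [0.016, 0.085, 0.066]
1.098 [0.018, 0.099, 0.067]
1.22 [0.021, 0.113, 0.067]
1.342 [0.024, 0.127, 0.065]
1.464 [0.026, 0.14, 0.061]
1.586 [0.028, 0.153, 0.055]
1.708 [0.031, 0.165, 0.048]
1.83 [0.033, 0.176, 0.04]
1.952 [0.035, 0.187, 0.03]
2.074 [0.036, 0.195, 0.02]
2.196 [0.038, 0.203, 0.008]
2.318 [0.039, 0.209, -0.005]
2.42 [0.039, 0.213, -0.016]
2.44 [0.04, 0.213, -0.019]
```

Emit:
{"op": "carry_out", "data": {"claw": [0,0,0,0,0,0,0,0,0,0], "dp": [[0.001,0.007,0.012],[0.003,0.015,0.024],[0.004,0.024,0.034],[0.006,0.035,0.044],[0.009,0.046,0.051],[0.011,0.059,0.058],[0.013,0.072,0.062],[0.016,0.085,0.066],[0.018,0.099,0.067],[0.021,0.113,0.067]], "spin": [0,0,0,0,0,0,0,0,0,0]}}

```text
time_s: 5.9
tcp_pos: [0.5698, 0.1455, 0.1866]
eef_rot: [0.094, 0.996, 0.0, 0.0]
wrist_force: [1.9, -0.8, -0.9]
opening: 0.012
finger_force: 59.5
```

Emit:
{"op": "carry_out", "data": {"claw": [0,0,0,0,0,0,0,0,0,0], "dp": [[0.003,0.014,-0.002],[0.005,0.027,-0.006],[0.007,0.04,-0.012],[0.01,0.052,-0.019],[0.012,0.063,-0.027],[0.014,0.074,-0.037],[0.015,0.082,-0.047],[0.017,0.09,-0.059],[0.018,0.096,-0.072],[0.019,0.1,-0.084]], "spin": [0,0,0,0,0,0,0,0,0,0]}}

```text
time_s: 7.15
tcp_pos: [0.5883, 0.2454, 0.101]
eef_rot: [0.093, 0.996, 0.001, -0.0]
wrist_force: [-0.2, 1.6, 15.4]
opening: 0.0123
finger_force: 62.3
```

Emit:
{"op": "carry_out", "data": {"claw": [0.5,0.7,1,1,1,1,1,1,1], "dp": [[0,0,0],[0,0,0],[0,0,0],[0,0,0.03],[0,0,0.08],[0,0,0.14],[0,-0.05,0.15],[0,-0.11,0.15],[0,-0.17,0.15]], "spin": [0,0,0,0,0,0,-0.17,-0.34,-0.51]}}

```text
time_s: 8.28
tcp_pos: [0.5883, 0.0719, 0.2528]
eef_rot: [0.345, 0.939, -0.0, 0.0]
wrist_force: [0.7, -0.6, 0.5]
opening: 0.0855
finger_force: 0.0
```

Emit:
{"op": "carry_out", "data": {"claw": [1,1,1,1,1,1,1,1,1], "dp": [[0,-0.06,0],[0,-0.12,0],[0,-0.18,0],[0,-0.24,0],[0,-0.3,0],[0,-0.334,-0.03],[0,-0.334,-0.05],[0,-0.334,-0.05],[0,-0.334,-0.05]], "spin": [-0.17,-0.34,-0.51,-0.68,-0.797,-0.797,-0.797,-0.797,-0.797]}}

```text
time_s: 9.4
tcp_pos: [0.5893, -0.2585, 0.2036]
eef_rot: [0.679, 0.734, 0.001, 0.001]
wrist_force: [0.1, 0.2, 0.3]
opening: 0.0855
finger_force: 0.0
```

```bash
cat > t.py <<'E'
from h import *
o=get_obs();y=R.from_quat(o['eef_rot']).as_matrix()[:,1];print(o['time_s'],np.round(o['tcp_pos'],4),np.round(o['qpos'],2),np.degrees(np.arctan2(y[1],y[0])))
c=camera("wrist"); P=pts(c); B=c["pixels"].astype(int)
t=(c["range_z"]>0)&(abs(P[...,0]-.592)<.06)&(abs(P[...,1]+.258)<.06)&(B[...,2]-B[...,0]>60)
for z0 in (.02,.045,.055):
    m=t&(P[...,2]>z0)&(P[...,2]<.08); 
    if m.sum()>20: print(z0,m.sum(),cv2.minAreaRect(P[m][:,:2].astype(np.float32)*1000),P[m][:,2].max())
for r in nets.spot_point(c,"tape_measure"): print(r)
c2=camera("top")
for r in nets.spot_point(c2,"tray_handle")+nets.spot_point(c2,"toolbox"): print(r)
im=cv2.resize(np.hstack([c["pixels"],c2["pixels"]]),None,fx=.78,fy=.78); cv2.imwrite("pics/c.png",im)
E
python3 t.py
```

```text
9.4 [ 0.5893 -0.2585  0.2036] [ 0.68  0.42 -0.46  1.43  0.19  1.33  0.29] 4.477727986335366
0.02 1883 ((592.1459350585938, -257.44927978515625), (33.73351287841797, 64.81080627441406), 4.225880146026611) 0.06962289707926483
0.045 1807 ((592.19775390625, -258.150634765625), (33.73351287841797, 63.404258728027344), 4.225880146026611) 0.06962289707926483
0.055 1558 ((592.109619140625, -258.2124328613281), (33.636775970458984, 53.453277587890625), 4.695423126220703) 0.06962289707926483
{'location': [0.5923, -0.2614, 0.0001], 'score': 0.9}
{'location': [0.6111, -0.3801, -0.0005], 'score': 0.76}
{'location': [0.5506, -0.1606, 0.0006], 'score': 0.65}
{'location': [0.4604, -0.1589, -0.0036], 'score': 0.61}
{'location': [0.5501, 0.0298, 0.0003], 'score': 0.93}
```

View pics/c.png

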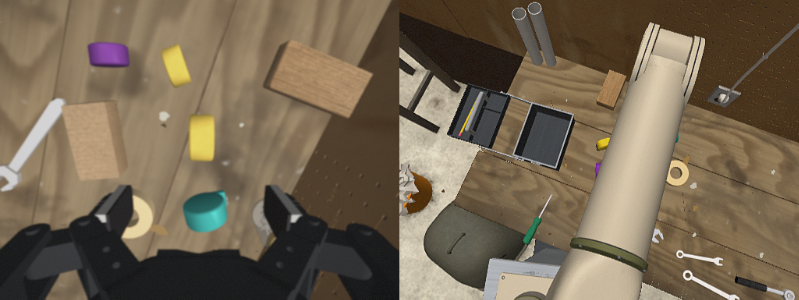

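Emit:
{"op": "carry_out", "data": {"claw": [1,1,1,1,1,0,0,0,0,0], "dp": [[0.003,0,-0.045],[0.003,0,-0.09],[0.003,0,-0.135],[0.003,0,-0.179],[0.003,0,-0.179],[0.003,0,-0.179],[0.003,0,-0.179],[0.003,0,-0.179],[0.003,0,-0.179],[0.003,0,-0.179]], "spin": [0,0,0,0,0,0,0,0,0,0], "force": 40}}

```text
time_s: 10.9
tcp_pos: [0.5923, -0.2604, 0.0251]
eef_rot: [0.68, 0.733, 0.0, 0.001]
wrist_force: [-1.8, 0.4, 6.6]
opening: 0.0334
finger_force: 41.9
```

Emit:
{"op": "carry_out", "data": {"claw": [0,0,0,0,0,0,0,0,0,0], "dp": [[0,0,0.03],[0,0,0.08],[0,0,0.13],[-0.003,0.02,0.16],[-0.01,0.07,0.16],[-0.018,0.12,0.16],[-0.026,0.17,0.16],[-0.034,0.22,0.16],[-0.04,0.27,0.16],[-0.043,0.291,0.16]], "spin": [0,0,0,0,-0.05,-0.1,-0.15,-0.2,-0.26,-0.26]}}

```text
time_s: 12.15
tcp_pos: [0.5478, 0.0347, 0.184]
eef_rot: [0.768, 0.64, 0.0, 0.0]
wrist_force: [-0.3, -1.1, -1.3]
opening: 0.0336
finger_force: 41.4
```

```bash
python3 - <<'E'
from h import *
o=get_obs();y=R.from_quat(o['eef_rot']).as_matrix()[:,1];print(o['time_s'],np.round(o['tcp_pos'],4),np.degrees(np.arctan2(y[1],y[0])),o['opening'])
c=camera("side")
for r in nets.spot_point(c,"tape_measure")[:4]+nets.spot_point(c,"tray_handle"): print(r)
cv2.imwrite("pics/d.png",c["pixels"][80:300,100:420])
E
```

```text
12.15 [0.5478 0.0347 0.184 ] -10.34483761004794 0.03358219118553833
{'location': [0.4518, -0.1558, -0.0014], 'score': 0.91}
{'location': [0.5509, 0.0368, 0.1578], 'score': 0.84}
{'location': [0.5543, -0.1596, 0.0012], 'score': 0.84}
{'location': [0.6121, -0.373, -0.0011], 'score': 0.74}
{'location': [0.5919, 0.2437, 0.1157], 'score': 0.59}
```

View pics/d.png

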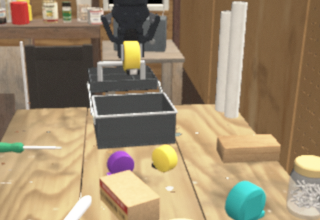

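Emit:
{"op": "carry_out", "data": {"claw": [0,0,0,0,0,0,0,0,0], "dp": [[0.001,-0.003,-0.025],[0.001,-0.003,-0.05],[0.001,-0.003,-0.075],[0.001,-0.003,-0.1],[0.001,-0.003,-0.125],[0.001,-0.003,-0.142],[0.001,-0.003,-0.15],[0.001,-0.003,-0.154],[0.001,-0.003,-0.155]], "spin": [0,0,0,0,0,0,0,0,0]}}

```text
time_s: 13.42
tcp_pos: [0.55, 0.0278, 0.0291]
eef_rot: [0.769, 0.639, 0.0, 0.0]
wrist_force: [-4.9, -0.6, 7.1]
opening: 0.0334
finger_force: 42.6
```

Emit:
{"op": "carry_out", "data": {"claw": [0.5,0.7,0.9,0.9,0.9,0.9,0.9,0.9,0.9,0.9], "dp": [[0,0,0],[0,0,0],[0,0,0],[0,0,0],[0,0,0.02],[0,0,0.05],[0,0,0.1],[0,0,0.15],[0,0,0.2],[0,0,0.22]], "spin": [0,0,0,0,0,0,0,0,0,0]}}

```text
time_s: 14.68
tcp_pos: [0.5505, 0.0286, 0.2532]
eef_rot: [0.769, 0.639, 0.002, 0.002]
wrist_force: [-0.1, -1.3, 0.4]
opening: 0.077
finger_force: 0.0
```

```bash
python3 - <<'E'
from h import *
o=get_obs();y=R.from_quat(o['eef_rot']).as_matrix()[:,1];print(o['time_s'],np.round(o['tcp_pos'],4),np.degrees(np.arctan2(y[1],y[0])),o['opening'])
c=camera("wrist"); P=pts(c); B=c["pixels"].astype(int)
t=(c["range_z"]>0)&(abs(P[...,0]-.55)<.08)&(abs(P[...,1]-.03)<.08)&(B[...,2]-B[...,0]>60)&(P[...,2]>.01)&(P[...,2]<.15)
print(cv2.minAreaRect(P[t][:,:2].astype(np.float32)*1000),np.percentile(P[t][:,2],[50,99]))
for r in nets.spot_point(c,"tape_measure")[:4]+nets.spot_point(c,"tray_handle"): print(r)
c=camera("side")
for r in nets.spot_point(c,"tape_measure")[:4]+nets.spot_point(c,"tray_handle"): print(r)
E
```

```text
14.675 [0.5505 0.0286 0.2532] -10.51224907944249 0.07698426764434617
((549.4352416992188, 30.298179626464844), (65.3812026977539, 33.29353713989258), 79.42216491699219) [0.06821314 0.07329732]
{'location': [0.5496, -0.1612, -0.0016], 'score': 0.98}
{'location': [0.4594, -0.1555, -0.0042], 'score': 0.92}
{'location': [0.55, 0.0278, 0.0054], 'score': 0.73}
{'location': [0.6123, -0.374, -0.0009], 'score': 0.85}
{'location': [0.4552, -0.1535, -0.003], 'score': 0.82}
{'location': [0.5535, -0.1617, 0.0029], 'score': 0.57}
{'location': [0.5912, 0.246, 0.1215], 'score': 0.6}
```

Emit:
{"op": "carry_out", "data": {"claw": [1,1,1,1,1,1,1,1,1,1], "dp": [[0.005,0.03,0],[0.01,0.06,0],[0.015,0.09,0],[0.02,0.12,0],[0.025,0.15,0],[0.03,0.18,0],[0.035,0.2,0],[0.038,0.216,0],[0.038,0.217,0],[0.038,0.217,-0.04]], "spin": [0.18,0.36,0.54,0.72,0.9,1.08,1.26,1.44,1.567,1.567]}}

```text
time_s: 16.23
tcp_pos: [0.5882, 0.2464, 0.2092]
eef_rot: [0.092, 0.996, 0.001, 0.001]
wrist_force: [0.7, -0.6, -0.7]
opening: 0.0855
finger_force: 0.0
```

```bash
sed -i 's/.132)&/.112)\&/; s/-\.549)<.08/-.588)<.08/; s/-\.03)<.04/-.245)<.04/; s/<.155/<.135/' w.py; python3 w.py
```

```text
16.225 [0.5882 0.2464 0.2092] [ 0.15  0.51 -0.87  1.42  0.39  1.38  0.67] 79.39982484909497
2447 ((587.9033813476562, 244.51063537597656), (13.845396995544434, 132.38525390625), 79.69395446777344) 0.13073504843080966
{'location': [0.5923, 0.2434, 0.1203], 'score': 0.91}
```

Emit:
{"op": "carry_out", "data": {"claw": [1,1,1,1,0,0,0,0,0,0], "dp": [[0,-0.001,-0.04],[0,-0.001,-0.08],[0,-0.001,-0.111],[0,-0.001,-0.111],[0,-0.001,-0.111],[0,-0.001,-0.111],[0,-0.001,-0.111],[0,-0.001,-0.111],[0,-0.001,-0.111],[0,-0.001,-0.111]], "spin": [0,0,0,0,0,0,0,0,0,0], "force": 60}}

```text
time_s: 17.58
tcp_pos: [0.588, 0.2454, 0.0981]
eef_rot: [0.093, 0.996, 0.001, 0.001]
wrist_force: [2.2, 4.2, 0.1]
opening: 0.0126
finger_force: 58.4
```

Emit:
{"op": "carry_out", "data": {"claw": [0,0,0,0,0,0,0,0,0,0], "dp": [[-0.001,-0.004,0.014],[-0.002,-0.01,0.027],[-0.004,-0.018,0.039],[-0.005,-0.026,0.049],[-0.007,-0.037,0.059],[-0.009,-0.048,0.067],[-0.012,-0.06,0.074],[-0.014,-0.073,0.08],[-0.016,-0.086,0.084],[-0.019,-0.1,0.086]], "spin": [0,0,0,0,0,0,0,0,0,0]}}

```text
time_s: 18.82
tcp_pos: [0.5688, 0.1428, 0.1835]
eef_rot: [0.094, 0.996, -0.0, 0.0]
wrist_force: [6.8, -1.2, -3.1]
opening: 0.0121
finger_force: 58.6
```

Emit:
{"op": "carry_out", "data": {"claw": [0,0,0,0,0,0,0,0,0,0], "dp": [[-0.003,-0.014,0],[-0.005,-0.028,-0.001],[-0.008,-0.041,-0.005],[-0.01,-0.054,-0.009],[-0.012,-0.067,-0.016],[-0.015,-0.078,-0.023],[-0.017,-0.089,-0.033],[-0.018,-0.098,-0.043],[-0.02,-0.106,-0.055],[-0.021,-0.113,-0.067]], "spin": [0,0,0,0,0,0,0,0,0,0]}}

```text
time_s: 20.08
tcp_pos: [0.5484, 0.0315, 0.116]
eef_rot: [0.094, 0.996, 0.001, 0.001]
wrist_force: [9.4, 17.4, 21.9]
opening: 0.0123
finger_force: 64.4
```

Shut (grasp is 3 mm deeper than before, so z matches, and the stop force shows). I'll release and rise.

Emit:
{"op": "carry_out", "data": {"claw": [0,0.4,0.7,1,1,1,1,1,1,1], "dp": [[0,0,0],[0,0,0],[0,0,0],[0,0,0],[0,0,0.02],[0,0,0.06],[0,0,0.11],[0,0,0.14],[0,0,0.14],[0,0,0.14]], "spin": [0,0,0,0,0,0,0,0,0,0]}}

```text
time_s: 21.32
tcp_pos: [0.5473, 0.031, 0.2565]
eef_rot: [0.094, 0.996, -0.0, -0.0]
wrist_force: [1.0, 0.3, -0.1]
opening: 0.0853
finger_force: 0.0
```

```bash
sed -i 's/.112)&/.132)\&/; s/-\.588)<.08/-.549)<.08/; s/-\.245)<.04/-.03)<.04/; s/<.135/<.155/' w.py; python3 w.py; python3 - <<'E'
from h import *
c=camera("side")
for r in nets.spot_point(c,"tray_handle"): print(r)
cv2.imwrite("pics/e.png",c["pixels"][80:300,100:420])
E
```

```text
21.325 [0.5473 0.031  0.2565] [ 0.62  0.25 -0.89  1.59  0.2   1.39  1.09] 79.2429229043804
1966 ((548.1758422851562, 31.14706039428711), (14.027960777282715, 131.7694091796875), 79.47554779052734) 0.14950210965502858
{'location': [0.5532, 0.0317, 0.1385], 'score': 0.97}
{'location': [0.5557, 0.029, 0.1333], 'score': 0.7}
```

View pics/e.png

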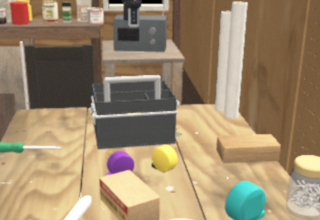

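The tray is shut over the box at (133,110), the same pose as at the start to within 0.5 mm, and the gripper is clear.

```bash
python3 -c "
from station import order
print(order.close_job())"
```

```text
the job is handed in; nothing more can be done
None
```

The job is handed in at about 21 s with no verdict returned: the tray went over to its open side, the large yellow tape measure was set upright in the compartment, and the tray was guided fully shut over it with the gripper clear.

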